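# Make up the smear kit and the grinding kit

## Task

Make up two kits from the stock on the bench. The smear kit goes in the long three-bay tray: the cover-slip carton turned to fit the longest bay (the one with grey ribs), the stain jar in the middle bay and the spirit lamp in the other end bay; the grinding kit goes in the short two-bay tray: the tissue grinder in the larger bay and the tall vial in the smaller one. Stand everything upright on the tray floors without knocking any of it over, and leave the small vial and the label carton where they are.

Things in the scene. Friction and masses are not known exactly. Their poses are not given: they have to be found in the camera images.
- long_tray: White plastic tray, 90 (x) x 275 (y) x 18 mm plus 12 mm end lips, fixed. Origin: centre of underside, y along (roughly to the robot's left), z up. Floor 3 mm thick, walls 4 mm. Three bays, centres at x = 0. Carton bay: y = +86 mm, free floor 72 x 95 mm between grey 5 mm side ribs, 15 mm high. Middle bay (jar): y = -6.5 mm, 82 x 82 mm. Other end bay (lamp): y = -92.5 mm, 82 x 82 mm.
- short_tray: White plastic tray, 70 (x) x 118 (y) x 18 mm plus 12 mm end lips, fixed. Origin: centre of underside, y along (roughly to the robot's left), z up. Floor 3 mm thick, walls 4 mm. Two bays, centres at x = 0. Larger bay (grinder): y = +24 mm, 62 x 62 mm. Smaller bay (tall vial): y = -33 mm, 44 x 44 mm between grey 9 mm side ribs, 15 mm high.
- stain_jar: Small round white plastic jar with a white screw lid (fixed on), 60 mm diameter up to 62 mm, the lid 48 mm diameter from there to 76 mm. 0.14 kg. Origin at the centre of its underside, z up.
- slip_carton: Small green upright carton of cover slips, 55 (x) x 75 (y) x 85 mm high, 0.14 kg; grip it across its 55 mm, so along its own x. In its bay its x runs along the tray's x, either way round. Origin at the centre of its underside, z up.
- spirit_lamp: Glass spirit lamp, 62 mm diameter and 82 mm high: squat glass body up to about 32 mm, above it a domed pale silver cap about 28 mm wide (fixed on) that is gripped at 40 to 70 mm height. For contact the body is 58 mm square and the cap 26 mm square (34 to 70 mm high), sides along its own x and y. 0.17 kg. Origin at the centre of its underside, z up.
- tissue_grinder: Glass grinder tube standing in a brown rubber stopper, 95 mm high: the stopper below 33 mm, the open glass cup above. For contact the glass is 36 mm square (33 to 95 mm high) and the foot 34 mm square, sides along its own x and y. 0.11 kg. Origin at the centre of its underside, z up.
- tall_vial: Tall slim glass vial with a black cap, 22 mm diameter, 96 mm high (for contact 20 to 21 mm square, sides along its own x and y). 0.06 kg. Origin at the centre of its underside, z up.
- small_vial: Small glass vial with a yellowish snap cap, 16 mm diameter, 42 mm high: belongs to neither kit, leave it. Origin at the centre of its underside, z up.
- label_carton: White and green dispenser carton of round labels, 43 (x) x 94 (y) x 71 mm high, longer and lower than the cover-slip carton: belongs to neither kit, leave it. Origin at the centre of its underside, z up.
Things that resemble listed ones, but are neither listed nor needed, are in the scene too. What is shaped like the tissue_grinder but purple or yellow is not meant. What is shaped like the tall_vial but orange is not meant.

How it is judged:
By the outcome, as a careful person would: the job done as asked, in the order asked, and still so for the second after the job is handed in, with the robot touching nothing.
It also fails if it takes over 112 s, if anything falls off the work surface, if the arm or the gripper's body presses on something with over 40 N, if the wrist force passes 120 N, or if a joint passes its speed limit or range.

## Robot

A 6-joint arm with a two-finger parallel gripper is mounted at the origin on a cart in front of the work surface, level with it; the furniture and walls round the work are solid. World frame = base frame: x ahead of the robot, y to its left, z up, the work surface at z = 0. Lengths are in m, angles in degrees, forces in N, time in s.
With the tool pointing down it reaches from about 0.25 to 0.725 m from the base axis. Payload 9.7 kg.
Tool frame: the origin (TCP) lies at the very end of the fingers, on their centre line; the grasp point (between the pads) lies 19 mm behind it; z points along the fingers, y is the direction in which the jaws open and shut (so a half turn about z gives the same grasp; the last joint's range is limited). The gripper opens to 85 mm and grips with 20 to 120 N. Pads are 22 mm wide; open, the fingers measure 114 mm over their backs; the gripper's body (76 mm by 85 mm) begins 54 mm behind the grasp point. The pads swing forward as they close: fully open they stand 13 mm farther back than shut.
Start: joints at [76.318, 4.979, 10.078, 95.1, 0, 90], TCP at [0.13, 0.534, 0.231] pointing down, gripper open.
Joint ranges: [-179.16, 179.16], [-48.56, 103.87], [-65.8, 70.77], [-126.05, 130.52], [-82.76, 87.17], [-180, 180]. Speed limits (degrees/s): [127.2, 127.2, 147.25, 180, 180, 180].

## Interface

Orientations are given as [roll, pitch, yaw] about the fixed x, y, z axes, in that order (R = Rz(yaw) Ry(pitch) Rx(roll)).
In Python, from workcell import bot gives the robot as it stands.
- The arm moves only by the shell command python3 -m pendant 'ROWS' [FORCE]. ROWS is JSON, a list that holds one entry, the list of rows, each a list of 7 numbers: the shift along the tool's x, y, z in cm, then the turn, a rotation vector about the tool's x, y, z in rad, then the opening in per cent of the stroke, from 0 (shut) to 100 (fully open). In form: [[[dx, dy, dz, ax, ay, az, gripper], ...]]. A call has 1 to 5 rows; each row shifts and turns the pose as measured when the row begins, along the tool's axes as they then stand; what a row does not reach is not made up. A row lasts 1/12 s, in which the tool goes at most 41.7 mm and 7.16 degrees, less where a joint would pass 70% of its speed; a pose out of reach is approached as far as the arm can. A call with a gripper value outside its range is refused whole. The fingers move at their own pace and stop on an object; FORCE is the grip in N (left out, the last holds). Time passes only in rows, so rows that do not move let the fingers close. It gives the time, the measured TCP pose, the force and the opening at its end, in the units of the state.
- bot.get_obs(): the state, without advancing time (a new reading comes with each control period).
- bot.camera(name): name is "scene" or "top"; returns the picture (480x640x3 uint8, red, green, blue); there is no depth.
- bot.get_calibration(name): a dict with "intrinsics" (3x3 intrinsics, pixels), "pose" (4x4, takes a point from camera to world coordinates). Camera axes: x right, y down, z forward; pixel columns grow to the right and rows downward; lengths in m; the calibration is good to about 2 mm. A picture is of the moment at which its call begins. get_calibration takes no time and is no camera call.
- bot.job_done(): hands the job in, once; it reports no verdict.
Trained networks look in the newest picture that a camera, given by its name, has taken for a name from the list of things; names that differ only in an ending like _2 or _b are one class to them, and where a whole thing is asked for, a point or a joint stands for the part that bears it (a point fixed in the world has none). Each returns a list of dicts, best first, with "confidence" (0 to 1); they miss things now and then, are a little off and sometimes report something else, mostly with a low value. They report only what shows in the picture. A call takes as long as a camera call. They do not tell look-alikes from the thing itself.
- bot.masks_of(camera, thing): "pixels" (480x640 bool, what is visible of it) and "extent" ([left, top, right, bottom] in pixels, round what is visible of it).
- bot.mark_of(camera, thing): "uv" ([column, row] in pixels: a listed point, or the origin of a listed thing).
The state is a dict: "time": time; "q": joint angles; "qd": joint speeds; "joint_efforts": joint torques, N m; "ee_pos": TCP position; "tcp_rot": TCP orientation; "wrist_force": force on the tool from outside, world axes, zero at the start; "torque": the same for the moment, N m; "opening": finger opening in m.
Only numpy, scipy, OpenCV 4.12 (cv2) and the standard library are available. Lean on these libraries where they do the work, as an engineer would, in place of code of your own. Each camera call takes 0.05 s, during which the arm holds its last target. There are 200 camera calls.

## Working session

There is one attempt and no reset: what is moved stays moved. The work goes in short steps, Python scripts to look and compute and a shell command to move; the robot and the scene stay as the last step left them, time stands still between calls to the robot, and variables do not carry over. Pictures are saved under pics/ and viewed, about 12 in all and at most 16, crops included, and the job is handed in when it is done.

```bash
ls; mkdir -p pics; python3 - <<'E'
from workcell import bot
import cv2,numpy as np
o=bot.get_obs();print({k:np.round(v,3).tolist() for k,v in o.items()})
for c in("scene","top"):
    im=bot.camera(c);cv2.imwrite(f"pics/{c}0.png",im[:,:,::-1])
    k=bot.get_calibration(c);print(c,np.round(k["intrinsics"],1).tolist(),np.round(k["pose"],4).tolist())
    for t in"long_tray short_tray stain_jar slip_carton spirit_lamp tissue_grinder tall_vial small_vial label_carton".split():
        m=bot.mark_of(c,t);print(c,t,[(np.round(d["uv"],1).tolist(),round(d["confidence"],2)) for d in m][:5])
E
```

```text
pics
{'time': 0.0, 'q': [76.315, 5.012, 10.034, 95.1, 0.001, 90.001], 'qd': [-0.02, 0.033, -0.094, -0.076, 0.03, 0.03], 'joint_efforts': [0.0, -52.039, 46.48, 0.016, -0.0, -0.0], 'ee_pos': [0.13, 0.534, 0.231], 'tcp_rot': [-179.922, -0.001, 166.314], 'wrist_force': [-0.552, 0.275, -0.441], 'torque': [-0.003, 0.033, 0.01], 'opening': 0.085}
scene [[604.3, 0.0, 309.1], [0.0, 604.3, 231.9], [0.0, 0.0, 1.0]] [[0.8109, -0.4002, 0.4269, 0.1724], [-0.5852, -0.5491, 0.5967, -0.6297], [-0.0044, -0.7337, -0.6794, 0.7316], [0.0, 0.0, 0.0, 1.0]]
scene long_tray [([283.0, 346.7], 0.72), ([175.1, 221.0], 0.71)]
scene short_tray [([279.7, 349.2], 0.67), ([374.9, 338.9], 0.48)]
scene stain_jar [([339.4, 225.8], 0.89)]
scene slip_carton [([316.2, 265.8], 0.61)]
scene spirit_lamp [([272.8, 222.4], 0.61), ([385.8, 272.4], 0.45)]
scene tissue_grinder [([419.8, 251.8], 0.92), ([385.9, 272.2], 0.71), ([430.0, 310.6], 0.61)]
scene tall_vial [([374.6, 339.0], 0.97), ([423.5, 347.3], 0.73)]
scene small_vial [([225.0, 177.4], 0.51)]
scene label_carton [([296.3, 187.8], 0.91), ([371.5, 338.1], 0.67)]
top [[598.9, 0.0, 314.8], [0.0, 598.9, 242.4], [0.0, 0.0, 1.0]] [[-0.0114, -0.9993, 0.0367, 0.5573], [-0.9999, 0.0116, 0.0049, -0.017], [-0.0054, -0.0367, -0.9993, 1.2007], [0.0, 0.0, 0.0, 1.0]]
top long_tray [([218.2, 317.1], 0.83), ([315.0, 200.1], 0.73)]
top short_tray [([396.7, 314.1], 0.98)]
top stain_jar [([312.6, 201.9], 0.69)]
top slip_carton [([341.5, 246.7], 0.7)]
top spirit_lamp [([273.8, 251.0], 0.83)]
top tissue_grinder [([427.2, 205.8], 0.9), ([378.4, 165.6], 0.79), ([378.2, 199.3], 0.75), ([395.4, 312.8], 0.27)]
top tall_vial [([423.1, 250.7], 0.76), ([451.2, 235.5], 0.58)]
top small_vial [([191.1, 250.9], 0.64), ([219.7, 314.7], 0.16)]
top label_carton [([236.2, 198.7], 0.81), ([218.0, 318.1], 0.52)]
```

View pics/scene0.png

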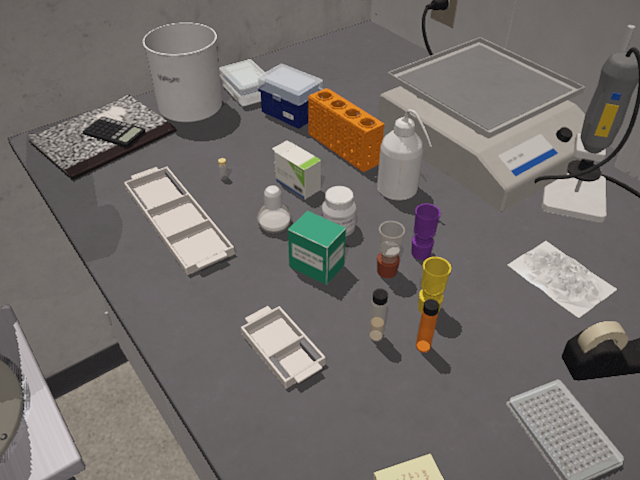

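View pics/top0.png

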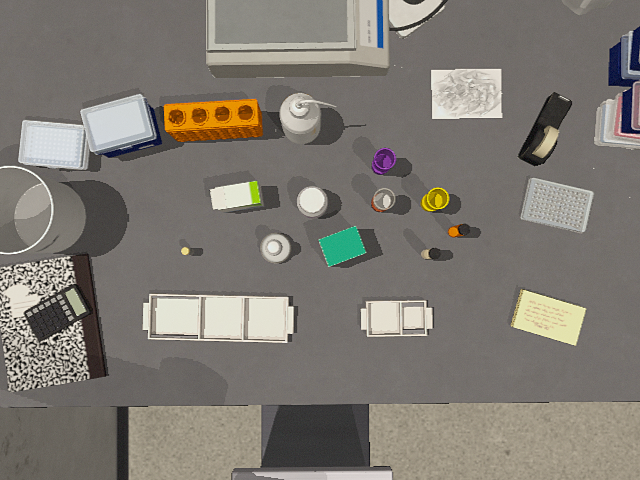

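Both views show the same layout. Targets in the top view:
- green carton (342,246)
- jar (312,201)
- lamp (275,248)
- brown-footed grinder (383,201)
- black-capped clear vial (430,253)
- long tray (218,317), with the ribbed bay at the left
- short tray (397,318), with the larger bay at the left

Next I fit poses by matching model silhouettes to the masks from both cameras.

```bash
cat > h.py <<'E'
from workcell import bot
import cv2,numpy as np
from scipy.optimize import least_squares
th=np.arange(0,2*np.pi,np.pi/8); D=np.c_[np.cos(th),np.sin(th)]
def cyl(*s): # (r,z)
    a=np.linspace(0,2*np.pi,33)
    return np.vstack([np.c_[r*np.cos(a),r*np.sin(a),0*a+z] for r,z in s])
def box(x,y,z): return np.array([[i*x/2,j*y/2,k*z] for i in(-1,1) for j in(-1,1) for k in(0,1)])
def tray(L,w):
    return np.array([[i*w/2,j*L/2,k*.018] for i in(-1,1) for j in(-1,1) for k in(0,1)])
M=dict(slip_carton=box(.055,.075,.085),stain_jar=cyl((.03,0),(.03,.062),(.024,.062),(.024,.076)),
 spirit_lamp=cyl((.031,.004),(.031,.02),(.014,.034),(.014,.07),(.007,.082)),
 tissue_grinder=cyl((.017,0),(.018,.033),(.018,.095)),tall_vial=cyl((.011,0),(.011,.096)),
 small_vial=cyl((.008,0),(.008,.042)),label_carton=box(.043,.094,.071),
 long_tray=tray(.275,.09),short_tray=tray(.118,.07))
K={c:(bot.get_calibration(c)["intrinsics"],np.linalg.inv(bot.get_calibration(c)["pose"])) for c in("scene","top")}
def proj(c,P):
    k,T=K[c];q=(P@T[:3,:3].T+T[:3,3])@k.T;return q[:,:2]/q[:,2:]
def back(c,uv,z=0.):
    k=K[c][0];T=np.linalg.inv(K[c][1]);d=T[:3,:3]@np.linalg.solve(k,[*uv,1]);return (T[:3,3]+d*(z-T[2,3])/d[2])[:2]
def fit(t,p0,z=0.,cams=("top","scene"),shot=True,yaw=True):
    obs={}
    c0={}
    for c in cams:
        if shot: bot.camera(c)
        ms=bot.masks_of(c,t);P=proj(c,np.array([[p0[0],p0[1],z+.03]]))[0]
        ms=[m for m in ms if m["pixels"].sum()>20 and np.hypot(*(np.argwhere(m["pixels"]).mean(0)[::-1]-P))<40]
        if not ms: print(t,c,"no mask");continue
        uv=np.argwhere(ms[0]["pixels"])[:,::-1];obs[c]=(uv@D.T).max(0);c0[c]=ms[0]["confidence"]
    def pts(p):
        a=p[2];R=np.array([[np.cos(a),-np.sin(a),0],[np.sin(a),np.cos(a),0],[0,0,1]]);return M[t]@R.T+[p[0],p[1],z]
    def res(p,cs): return np.concatenate([(proj(c,pts(p))@D.T).max(0)-obs[c] for c in cs])
    for cs in ([[c] for c in obs]+[list(obs)]):
        f=least_squares(res,p0,args=(cs,),loss="soft_l1",x_scale=[.01,.01,.1],diff_step=1e-4)
        print(t,"+".join(cs),np.round(f.x[:2]*1000,1),"yaw %.1f"%np.degrees(f.x[2]),"rms %.1f"%np.sqrt(np.mean(f.fun**2)),np.round([c0[c] for c in cs],2))
    return f.x
def st():
    o=bot.get_obs();print(round(o["time"],2),np.round(np.array(o["ee_pos"])*1000,1),np.round(o["tcp_rot"],1),"q",np.round(o["q"],0),"op %.4f"%o["opening"],"F",np.round(o["wrist_force"],1))
E
cat > a.py <<'E'
from h import *
G=dict(slip_carton=(341,247,-1.2),stain_jar=(312,202,0),spirit_lamp=(274,250,0),tissue_grinder=(379,199,0),tall_vial=(423,251,0),small_vial=(191,251,0),label_carton=(236,198,1.5),long_tray=(218,317,0.01),short_tray=(397,316,0.01))
for c in K: bot.camera(c)
for t,(u,v,a) in G.items(): fit(t,[*back("top",(u,v)),a],shot=False)
for n,u in dict(yellow=(430,203),purple=(378,166),orange=(451,235)).items(): print(n,back("top",u))
E
python3 a.py
```

```text
slip_carton top no mask
slip_carton scene [593.3 -62. ] yaw -86.7 rms 3.3 [0.68]
slip_carton scene [593.3 -62. ] yaw -86.7 rms 3.3 [0.68]
stain_jar top [678.2  -6.8] yaw 342.4 rms 1.1 [0.97]
stain_jar scene [686.5  -3.7] yaw 37.0 rms 3.3 [0.61]
stain_jar top+scene [681.3  -6.8] yaw 49.9 rms 3.2 [0.97 0.61]
spirit_lamp top [592.3  66.8] yaw 16.3 rms 0.9 [0.76]
spirit_lamp scene [596.4  70.8] yaw -15.3 rms 0.7 [0.91]
spirit_lamp top+scene [594.1  68.5] yaw 5.1 rms 1.2 [0.76 0.91]
tissue_grinder top [ 754. -144.] yaw -0.8 rms 1.1 [0.88]
tissue_grinder scene [ 682.6 -139.2] yaw 3.3 rms 0.5 [0.66]
tissue_grinder top+scene [ 712.3 -131.9] yaw -213.1 rms 13.4 [0.88 0.66]
tall_vial top [ 575.7 -230.8] yaw 4.7 rms 0.6 [0.63]
tall_vial scene [ 578.2 -232.1] yaw -184.4 rms 1.6 [0.98]
tall_vial top+scene [ 576.6 -231.5] yaw -6.4 rms 1.3 [0.63 0.98]
small_vial top [587.1 240.8] yaw 5.4 rms 0.3 [0.54]
small_vial scene [590.2 241.9] yaw 73.0 rms 1.2 [0.51]
small_vial top+scene [587.8 240.8] yaw 151.6 rms 1.0 [0.54 0.51]
label_carton top [690.1 139.4] yaw 69.0 rms 7.7 [0.89]
label_carton scene [702.5 143.5] yaw 66.7 rms 5.5 [0.79]
label_carton top+scene [693.3 139.4] yaw 6.5 rms 1.9 [0.89 0.79]
long_tray top [454.4 182.4] yaw -2.1 rms 1.9 [0.94]
long_tray scene [457.6 184.1] yaw -2.3 rms 0.9 [0.8]
long_tray top+scene [456.5 183. ] yaw -2.4 rms 1.6 [0.94 0.8 ]
short_tray top [ 450.3 -169.9] yaw 1.2 rms 1.7 [0.58]
short_tray scene [ 452.6 -167.8] yaw 0.9 rms 1.3 [0.86]
short_tray top+scene [ 451.6 -168.7] yaw 1.0 rms 1.6 [0.58 0.86]
yellow [ 0.67800777 -0.24347678]
purple [ 0.75401071 -0.14021606]
orange [ 0.61316862 -0.28434295]
```

```bash
sed -i 's/    ms=\[m for m in ms if .*/    dist=lambda m:np.hypot(*(np.argwhere(m["pixels"]).mean(0)[::-1]-P)) if m["pixels"].sum()>20 else 999\n        ms=sorted([m for m in ms if dist(m)<40],key=dist)/' h.py
python3 - <<'E'
import re;s=open('h.py').read()
s=s.replace('''    ms=bot.masks_of(c,t);P=''','''    ms=bot.masks_of(c,t) if t!="slip_carton" else [green(c)];P=''')
s=s.replace('''def fit(''','''def green(c):
    h=cv2.cvtColor(bot.camera(c),cv2.COLOR_RGB2HSV);m=cv2.inRange(h,(65,90,30),(95,255,255))
    n,l,s,_=cv2.connectedComponentsWithStats(m);return dict(pixels=l==1+s[1:,4].argmax(),confidence=1)
def fit(''')
s=s.replace('''for i in(-1,1) for j in(-1,1) for k in(0,1)])
M=''','''for i in(-1,1) for j in(-1,1) for k in(0,1)]+[[i*.02,j*(L/2+.012),.016] for i in(-1,1) for j in(-1,1)])
M=''')
open('h.py','w').write(s)
E
cat > b.py <<'E'
from h import *
for c in K: bot.camera(c)
fit("slip_carton",[.55,-.055,.3],shot=False)
fit("tissue_grinder",[.683,-.139,0],shot=False)
fit("long_tray",[.456,.183,-.04],shot=False);fit("short_tray",[.4516,-.169,.02],shot=False)
st()
E
python3 b.py
```

```text
slip_carton top [591.7 -62.4] yaw 20.9 rms 1.2 [1]
slip_carton scene [592.6 -62.5] yaw 21.1 rms 6.2 [1]
slip_carton top+scene [592.  -62.6] yaw 21.1 rms 4.4 [1 1]
tissue_grinder top [ 679.6 -141.6] yaw 0.2 rms 0.4 [0.78]
tissue_grinder scene [ 683.  -138.8] yaw 3.8 rms 0.5 [0.67]
tissue_grinder top+scene [ 681.1 -140.5] yaw -17.8 rms 0.9 [0.78 0.67]
long_tray top [454.4 181.9] yaw -1.7 rms 0.8 [0.69]
long_tray scene [457.7 183.3] yaw -2.3 rms 1.0 [0.8]
long_tray top+scene [455.8 182.2] yaw -2.0 rms 1.1 [0.69 0.8 ]
short_tray top [ 450.5 -168.7] yaw -0.0 rms 1.6 [0.74]
short_tray scene [ 453.7 -168.1] yaw 0.0 rms 1.3 [0.6]
short_tray top+scene [ 452.3 -168.4] yaw 0.0 rms 1.6 [0.74 0.6 ]
2.5 [130.1 534.4 231.3] [-180.     0.   166.3] q [76.  5. 10. 95. -0. 90.] op 0.0855 F [ 0.5  0.6 -0. ]
```

```bash
cat > go.py <<'E'
import sys
from h import *
st();o=bot.get_obs();x,y,z,w=map(float,sys.argv[1:]);p=np.array(o["ee_pos"])*1000
r=(o["tcp_rot"][2]-w+180)%360-180
print("turn about tool z, rad: %.3f"%np.radians(r))
for n,a in(("now",o["tcp_rot"][2]),("after turn",w)):
    a=np.radians(a);d=np.array([x,y,z])-p
    print(n,"tool cm: %.2f %.2f %.2f"%tuple(np.array([d[0]*np.cos(a)+d[1]*np.sin(a),d[0]*np.sin(a)-d[1]*np.cos(a),-d[2]])/10))
E
python3 go.py 592 -62.5 150 111
```

```text
2.5 [130.1 534.4 231.3] [-180.     0.   166.3] q [76.  5. 10. 95. -0. 90.] op 0.0855 F [ 0.5  0.6 -0. ]
turn about tool z, rad: 0.965
now tool cm: -59.00 -47.07 8.13
after turn tool cm: -72.28 21.73 8.13
```

```bash
python3 -m pendant '[[[0,0,0,0,0,0.12,100],[0,0,0,0,0,0.12,100],[0,0,0,0,0,0.12,100],[0,0,0,0,0,0.12,100],[0,0,0,0,0,0.12,100]]]' 60;python3 -m pendant '[[[0,0,0,0,0,0.12,100],[0,0,0,0,0,0.12,100],[0,0,0,0,0,0.12,100],[0,0,0,0,0,0.0,100]]]'; python3 go.py 592 -62.5 150 111
```

```text
time: 2.92
ee_pos: [0.1301, 0.5344, 0.2313]
tcp_rot: [180.0, -0.0, 130.8]
wrist_force: [0.1, -0.4, 0.2]
opening: 0.0856
time: 3.25
ee_pos: [0.1301, 0.5344, 0.2313]
tcp_rot: [-180.0, 0.0, 109.0]
wrist_force: [0.3, -0.1, 0.2]
opening: 0.0855
3.25 [130.1 534.4 231.3] [-180.    0.  109.] q [ 76.   5.  10.  95.  -0. 147.] op 0.0855 F [ 0.3 -0.1  0.2]
turn about tool z, rad: -0.035
now tool cm: -71.48 24.22 8.13
after turn tool cm: -72.28 21.73 8.13
```

```bash
python3 -m pendant '[[[0,0,0,0,0,-0.035,100],[-3.6,1.1,0.4,0,0,0,100],[-3.6,1.1,0.4,0,0,0,100],[-3.6,1.1,0.4,0,0,0,100],[-3.6,1.1,0.4,0,0,0,100]]]' >/dev/null
for i in 1 2 3; do python3 -m pendant '[[[-3.6,1.1,0.4,0,0,0,100],[-3.6,1.1,0.4,0,0,0,100],[-3.6,1.1,0.4,0,0,0,100],[-3.6,1.1,0.4,0,0,0,100],[-3.6,1.1,0.4,0,0,0,100]]]'; done | tail -4;  python3 go.py 592 -62.5 30 111
```

```text
ee_pos: [0.6134, -0.0285, 0.1527]
tcp_rot: [179.5, -0.0, 117.0]
wrist_force: [0.3, 0.9, 0.3]
opening: 0.085
4.92 [613.4 -28.5 152.7] [179.5  -0.  117. ] q [-3. 13. 10. 87.  0. 60.] op 0.0850 F [0.3 0.9 0.3]
turn about tool z, rad: 0.105
now tool cm: -2.05 -3.45 12.27
after turn tool cm: -2.40 -3.22 12.27
```

```bash
python3 -m pendant '[[[0,0,0,0,0,0.105,100],[-2.4,-3.2,0,0,0,0,100],[0,0,0,0,0,0,100]]]' >/dev/null; python3 go.py 592 -62.5 30 111; python3 - <<'E'
from h import *
cv2.imwrite("pics/s1.png",np.hstack([bot.camera("scene")[130:380,220:470],bot.camera("top")[130:380,220:470]])[:,:,::-1].repeat(1,0))
E
```

```text
5.17 [596.3 -68.8 147.2] [ 1.798e+02 -1.000e-01  1.111e+02] q [-7. 11.  7. 86.  0. 62.] op 0.0857 F [-1.2  0.3 -0.4]
turn about tool z, rad: 0.002
now tool cm: 0.74 -0.18 11.72
after turn tool cm: 0.74 -0.18 11.72
```

View pics/s1.png

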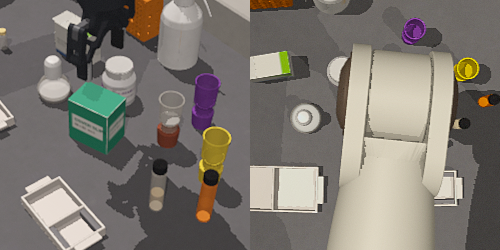

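The carton stands at crop (95,115). The gripper shows behind and above it, near crop (100,45). I'll check that against the projected TCP.

```bash
python3 - <<'E'
from h import *
P=np.array([[.5963,-.0688,.147],[.592,-.0625,.085],[.592,-.0625,0]])
for c in K: print(c,proj(c,P).round(0).tolist())
m=green("scene")["pixels"];v,u=np.where(m);print("green scene",u.min(),v.min(),u.max(),v.max())
print(proj("scene",M["slip_carton"]@np.array([[.9336,-.3584,0],[.3584,.9336,0],[0,0,1]]).T+[.592,-.0625,0]).round(0).tolist())
E
```

```text
scene [[321.0, 200.0], [316.0, 229.0], [316.0, 266.0]]
top [[347.0, 242.0], [342.0, 245.0], [340.0, 247.0]]
green scene 288 231 345 283
[[326.0, 285.0], [327.0, 248.0], [288.0, 267.0], [287.0, 230.0], [344.0, 265.0], [345.0, 228.0], [306.0, 248.0], [306.0, 211.0]]
```

Projections agree: TCP at scene (321,200), midway between the fingertips. Descend and grip.

```bash
python3 -m pendant '[[[0.7,-0.2,0,0,0,0,100],[0,0,3,0,0,0,100],[0,0,3,0,0,0,100],[0,0,3,0,0,0,100],[0,0,2.5,0,0,0,100]]]' ; python3 -m pendant '[[[0,0,0,0,0,0,0],[0,0,0,0,0,0,0],[0,0,0,0,0,0,0],[0,0,0,0,0,0,0],[0,0,0,0,0,0,0]]]' 40;python3 -m pendant '[[[0,0,0,0,0,0,0],[0,0,0,0,0,0,0],[0,0,-0.5,0,0,0,0],[0,0,-3,0,0,0,0],[0,0,-3,0,0,0,0]]]';python3 -m pendant '[[[0,0,-3,0,0,0,0],[0,0,-2,0,0,0,0],[0,0,0,0,0,0,0]]]';python3 go.py 459 268.5 141 88
```

```text
time: 5.73
ee_pos: [0.5987, -0.0526, 0.0385]
tcp_rot: [178.8, 0.2, 112.1]
wrist_force: [-0.9, 0.6, -0.4]
opening: 0.0853
time: 6.15
ee_pos: [0.5967, -0.048, 0.0383]
tcp_rot: [179.0, 0.1, 112.6]
wrist_force: [-0.2, 0.6, -1.8]
opening: 0.055
time: 6.57
ee_pos: [0.5939, -0.0482, 0.1026]
tcp_rot: [179.3, -0.1, 112.6]
wrist_force: [0.2, 0.6, 0.5]
opening: 0.0552
time: 6.82
ee_pos: [0.5946, -0.0489, 0.1623]
tcp_rot: [178.9, 0.1, 112.6]
wrist_force: [-0.3, 0.2, -1.5]
opening: 0.0556
6.82 [594.6 -48.9 162.3] [1.789e+02 1.000e-01 1.126e+02] q [-5.  9.  7. 87.  0. 63.] op 0.0556 F [-0.3  0.2 -1.5]
turn about tool z, rad: 0.429
now tool cm: 34.52 -0.33 2.13
after turn tool cm: 31.25 -14.66 2.13
```

```bash
python3 -m pendant '[[[0,0,0,0,0,0.11,0],[0,0,0,0,0,0.11,0],[0,0,0,0,0,0.11,0],[0,0,0,0,0,0.1,0],[0,0,0,0,0,0,0]]]' >/dev/null; for i in 1 2; do python3 -m pendant '[[[3.2,-1.4,0.2,0,0,0,0],[3.2,-1.4,0.2,0,0,0,0],[3.2,-1.4,0.2,0,0,0,0],[3.2,-1.4,0.2,0,0,0,0],[3.2,-1.4,0.2,0,0,0,0]]]' >/dev/null; done; python3 -m pendant '[[[0,0,0,0,0,0,0],[0,0,0,0,0,0,0],[0,0,0,0,0,0,0]]]'>/dev/null; python3 go.py 459 280.5 141 88
```

```text
8.32 [461.5 288.  132.5] [179.   -0.2  89.2] q [ 32.   2.  -4.  83.  -0. 123.] op 0.0554 F [ 1.1  1.  -0.3]
turn about tool z, rad: 0.021
now tool cm: -0.75 -0.24 -0.85
after turn tool cm: -0.76 -0.22 -0.85
```

```bash
python3 -m pendant '[[[-0.75,-0.2,0,0,0,0.02,0],[0,0,0,0,0,0,0],[0,0,0,0,0,0,0]]]'>/dev/null; python3 go.py 459 280.5 42 88;  python3 - <<'E'
from h import *
im=bot.camera("scene");cv2.imwrite("pics/s2.png",cv2.resize(im[60:320,80:400],None,fx=2,fy=2)[:,:,::-1])
o=np.array(bot.get_obs()["ee_pos"])-[0,.012,.038]
print(proj("scene",M["slip_carton"]@np.array([[1,.03,0],[-.03,1,0],[0,0,1]]).T+o).round(0).tolist());m=green("scene")["pixels"];v,u=np.where(m);print("green scene",u.min(),v.min(),u.max(),v.max())
E
```

```text
8.57 [460.  277.5 132. ] [179.   -0.2  88. ] q [ 31.   1.  -5.  83.  -0. 123.] op 0.0551 F [ 1.2 -0.2 -0.1]
turn about tool z, rad: -0.000
now tool cm: 0.30 -0.11 9.00
after turn tool cm: 0.30 -0.11 9.00
[[143.0, 171.0], [134.0, 129.0], [127.0, 150.0], [117.0, 109.0], [172.0, 160.0], [164.0, 119.0], [155.0, 140.0], [147.0, 100.0]]
green scene 132 119 169 167
```

View pics/s2.png

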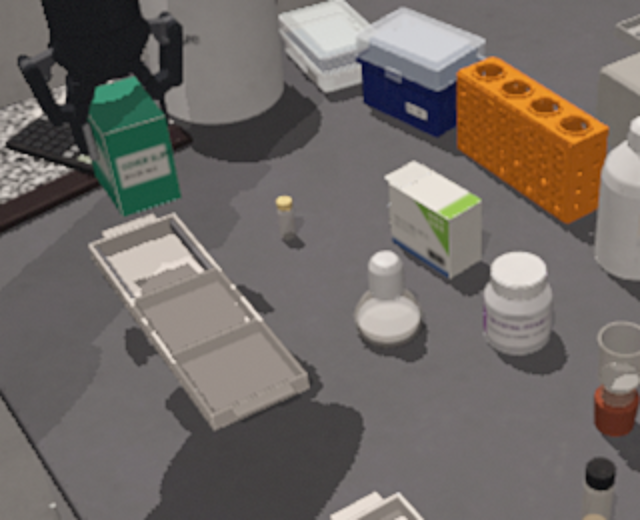

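Carton held upright; its bottom corners at image (141,166) and (170,160) are within a few pixels of the prediction. Lower it.

```bash
python3 -m pendant '[[[0.2,-0.1,1.5,0,0,0,0],[0,0,2,0,0,0,0],[0,0,2,0,0,0,0],[0,0,1,0,0,0,0],[0,0,0,0,0,0,0]]]' >/dev/null; python3 -m pendant '[[[0,0,0,0,0,0,0],[0,0,0,0,0,0,0]]]' >/dev/null; python3 go.py 459 280.5 42 88
```

```text
9.25 [463.2 277.8  67.6] [178.8  -0.3  87.7] q [ 31.   2. -11.  76.  -0. 123.] op 0.0554 F [ 0.8  0.7 -1.7]
turn about tool z, rad: -0.005
now tool cm: 0.25 -0.43 2.56
after turn tool cm: 0.26 -0.43 2.56
```

```bash
python3 -m pendant '[[[0.2,-0.4,0,0,0,0,0],[0,0,0,0,0,0,0],[0,0,1,0,0,0,0],[0,0,1,0,0,0,0],[0,0,0,0,0,0,0]]]' >/dev/null; python3 -m pendant '[[[0,0,0.3,0,0,0,0],[0,0,0,0,0,0,0]]]'; python3 go.py 459 280.5 41 88
```

```text
time: 9.83
ee_pos: [0.4609, 0.2814, 0.0456]
tcp_rot: [178.5, -0.5, 87.7]
wrist_force: [0.1, -0.7, -2.5]
opening: 0.0552
9.83 [460.9 281.4  45.6] [178.5  -0.5  87.7] q [ 32.   3. -13.  73.  -0. 124.] op 0.0552 F [ 0.1 -0.7 -2.5]
turn about tool z, rad: -0.005
now tool cm: -0.09 -0.18 0.46
after turn tool cm: -0.09 -0.18 0.46
```

```bash
python3 -m pendant '[[[0,-0.1,0.3,0.01,0.0,0,0],[0,0,0.1,0,0,0,0],[0,0,0,0,0,0,0]]]'; python3 -m pendant '[[[0,0,0.2,0,0,0,0],[0,0,0,0,0,0,0]]]'
```

```text
time: 10.08
ee_pos: [0.4598, 0.2814, 0.041]
tcp_rot: [179.2, -0.5, 87.7]
wrist_force: [0.2, -0.1, -1.1]
opening: 0.0553
time: 10.25
ee_pos: [0.46, 0.2814, 0.0389]
tcp_rot: [179.2, -0.5, 87.7]
wrist_force: [-0.3, 0.5, -1.0]
opening: 0.0552
```

```bash
for i in 1 2; do python3 -m pendant '[[[0,0,0.15,0,0,0,0],[0,0,0,0,0,0,0],[0,0,0,0,0,0,0]]]'; done;  python3 - <<'E'
from h import *
im=bot.camera("scene");cv2.imwrite("pics/s3.png",cv2.resize(im[60:280,80:280],None,fx=3,fy=2.7)[:,:,::-1])
E
```

```text
time: 10.5
ee_pos: [0.4603, 0.2817, 0.0379]
tcp_rot: [179.1, -0.5, 87.7]
wrist_force: [-0.0, 0.4, -0.9]
opening: 0.0549
time: 10.75
ee_pos: [0.4607, 0.2822, 0.0381]
tcp_rot: [179.1, -0.6, 87.7]
wrist_force: [0.2, 0.0, -2.0]
opening: 0.0549
```

View pics/s3.png

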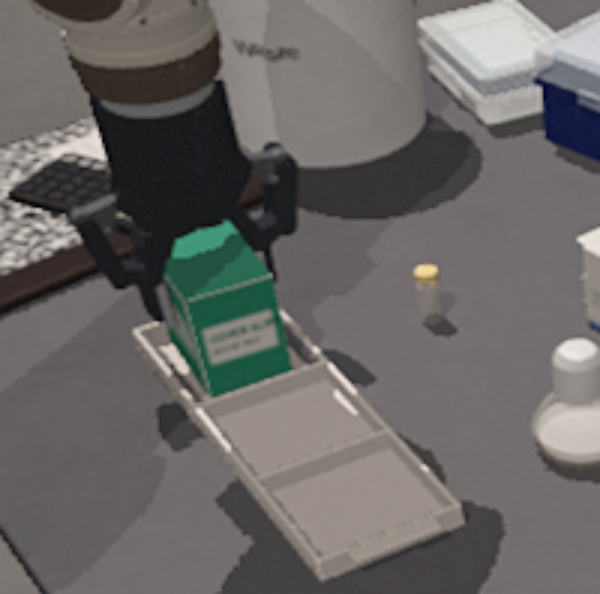

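```bash
python3 - <<'E'
from h import *
P=np.array([[.461+i*.0275,.270+j*.0375,z] for z in(.003,.088) for j in(-1,1) for i in(-1,1)])
print(((proj("scene",P)-[80,60])*[3,2.7]).round(0).tolist())
print("divider",((proj("scene",np.array([[.456+i*.041,.2185,.018] for i in (-1,1)]))-[80,60])*[3,2.7]).round(0).tolist())
E
```

```text
[[219.0, 401.0], [299.0, 371.0], [169.0, 346.0], [247.0, 318.0], [193.0, 302.0], [278.0, 273.0], [141.0, 248.0], [224.0, 221.0]]
divider [[196.0, 406.0], [318.0, 360.0]]
```

The carton's corners in the crop, e.g. top front (190,302), match the prediction for standing in the bay to a few pixels. Release and rise.

```bash
python3 -m pendant '[[[0,0,0,0,0,0,100],[0,0,0,0,0,0,100],[0,0,0,0,0,0,100],[0,0,0,0,0,0,100],[0,0,-1,0,0,0,100]]]'; python3 -m pendant '[[[0,0,-3,0,0,0,100],[0,0,-3,0,0,0,100],[0,0,-3,0,0,0,100],[0,0,-2,0,0,0,100],[0,0,0,0,0,0,100]]]' >/dev/null; python3 go.py 680.5 -6 140 90
```

```text
time: 11.22
ee_pos: [0.4596, 0.2814, 0.0462]
tcp_rot: [179.2, -0.5, 87.7]
wrist_force: [0.2, 0.6, -0.8]
opening: 0.0856
11.63 [457.  279.8 164.1] [179.3  -0.4  87.7] q [ 32.   1.  -1.  87.  -0. 124.] op 0.0856 F [ 0.3 -0.4  0.5]
turn about tool z, rad: -0.040
now tool cm: -27.68 23.47 2.41
after turn tool cm: -28.58 22.35 2.41
```

```bash
python3 -m pendant '[[[0,0,0,0.012,0,-0.04,100],[-2.8,2.3,0.1,0,0,0,100],[-2.8,2.3,0.1,0,0,0,100],[-2.8,2.3,0.1,0,0,0,100],[-2.8,2.3,0.1,0,0,0,100]]]' >/dev/null; python3 -m pendant '[[[-2.8,2.3,0.1,0,0,0,100],[-2.8,2.3,0.1,0,0,0,100],[-2.8,2.3,0.1,0,0,0,100],[-2.8,2.3,0.1,0,0,0,100],[0,0,0,0,0,0,100]]]'>/dev/null; python3 -m pendant '[[[0,0,0,0,0,0,100],[0,0,0,0,0,0,100]]]' >/dev/null; python3 go.py 680.5 -6 140 90; python3 - <<'E'
from h import *
bot.camera("scene");fit("slip_carton",[.46,.27,0],z=.003); fit("spirit_lamp",[.594,.0685,0],shot=False)
E
```

```text
12.63 [649.9  46.8 157.6] [179.7  -0.6  90.4] q [ 4. 18. 17. 89.  1. 93.] op 0.0859 F [-0.7  0.5 -0.2]
turn about tool z, rad: 0.007
now tool cm: -5.30 3.02 1.76
after turn tool cm: -5.28 3.06 1.76
slip_carton top [456.6 274.8] yaw -0.6 rms 3.0 [1]
slip_carton scene [498.  366.8] yaw -36.1 rms 14.9 [1]
slip_carton top+scene [459.7 275.7] yaw -5.5 rms 13.6 [1 1]
spirit_lamp top no mask
spirit_lamp scene [596.   70.9] yaw -60.3 rms 0.4 [0.98]
spirit_lamp scene [596.   70.9] yaw -60.3 rms 0.4 [0.98]
```

```bash
python3 -m pendant '[[[-2.6,1.5,0.5,0,0,0,100],[-2.6,1.5,0.5,0,0.01,0,100],[0,0,0,0,0,0,100],[0,0,0,0,0,0,100]]]' >/dev/null; python3 go.py 680.5 -6 24 90
```

```text
13.32 [680.9  -1.8 149.7] [179.5  -1.3  90.8] q [-1. 22. 21. 89.  1. 88.] op 0.0856 F [-0.3 -0.5  0.4]
turn about tool z, rad: 0.015
now tool cm: -0.42 -0.04 12.57
after turn tool cm: -0.42 -0.04 12.57
```

```bash
python3 -m pendant '[[[-0.4,0,0,0.008,-0.022,0.015,100],[0,0,2.5,0,0,0,100],[0,0,2.5,0,0,0,100],[0,0,2.5,0,0,0,100],[0,0,0,0,0,0,100]]]' >/dev/null;python3 -m pendant '[[[0,0,0,0,0,0,100]]]' >/dev/null; python3 go.py 680.5 -6 24 90
```

```text
13.82 [680.7  -3.1  76.2] [179.8   0.4  89.9] q [-0. 22. 14. 81. -0. 90.] op 0.0854 F [ 1.4 -0.5  0.2]
turn about tool z, rad: -0.002
now tool cm: -0.29 -0.02 5.22
after turn tool cm: -0.29 -0.02 5.22
```

```bash
python3 -m pendant '[[[-0.3,0,1.5,0,0,0,100],[0,0,2,0,0,0,100],[0,0,1.4,0,0,0,100],[0,0,0,0,0,0,100],[0,0,0,0,0,0,100]]]'; python3 -m pendant '[[[0,0,0,0,0,0,0],[0,0,0,0,0,0,0],[0,0,0,0,0,0,0],[0,0,0,0,0,0,0],[0,0,0,0,0,0,0]]]';
```

```text
time: 14.23
ee_pos: [0.6833, -0.0042, 0.0344]
tcp_rot: [179.3, 0.5, 90.0]
wrist_force: [-0.3, -0.2, -0.1]
opening: 0.0855
time: 14.65
ee_pos: [0.6851, -0.0039, 0.0401]
tcp_rot: [179.0, 0.5, 90.0]
wrist_force: [1.1, 0.3, -1.3]
opening: 0.0563
```

```bash
python3 -m pendant '[[[0,0,0,0,0,0,100],[0,0,0,0,0,0,100],[0,0,0,0,0,0,100],[0,0,0,0,0,0,100]]]';  python3 - <<'E'
from h import *
im=bot.camera("scene");cv2.imwrite("pics/s4.png",cv2.resize(im[80:280,220:460],None,fx=2.5,fy=2.5)[:,:,::-1])
bot.camera("top");fit("stain_jar",[.683,-.004,0],shot=False)
E
```

```text
time: 14.98
ee_pos: [0.6856, -0.004, 0.0408]
tcp_rot: [179.0, 0.5, 90.0]
wrist_force: [0.2, 0.2, 0.2]
opening: 0.0854
stain_jar top no mask
stain_jar scene [688.4  -5.7] yaw 3.0 rms 1.1 [0.94]
stain_jar scene [688.4  -5.7] yaw 3.0 rms 1.1 [0.94]
```

View pics/s4.png

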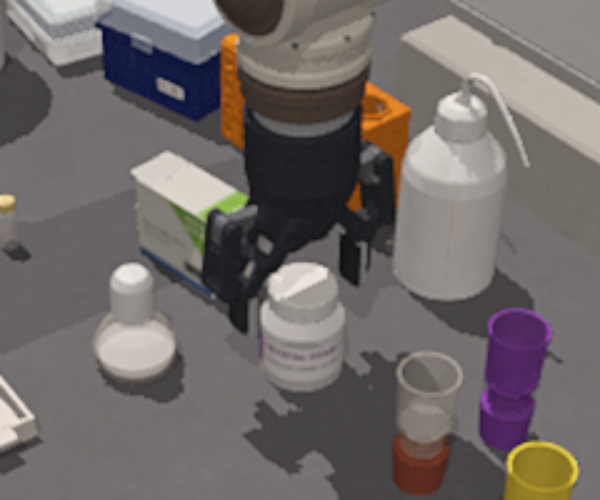

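Jar upright at crop (303,330) with the fingertips still at lid height. Going about 2 cm lower.

```bash
python3 -m pendant '[[[0,0,0.8,0.016,0,0,100],[0,0,0.8,0,0,0,100],[0,0,0.2,0,0,0,100],[0,0,0,0,0,0,100],[0,0,0,0,0,0,100]]]'; python3 go.py 685 -5 22 90
```

```text
time: 15.6
ee_pos: [0.6853, -0.0042, 0.0197]
tcp_rot: [-179.9, 0.5, 90.0]
wrist_force: [-0.3, 0.1, -0.1]
opening: 0.0854
15.6 [685.3  -4.2  19.7] [-179.9    0.5   90. ] q [-0. 25. 10. 76. -1. 90.] op 0.0854 F [-0.3  0.1 -0.1]
turn about tool z, rad: -0.000
now tool cm: -0.08 -0.03 -0.23
after turn tool cm: -0.08 -0.03 -0.23
```

```bash
python3 -m pendant '[[[0,0,0,0,0,0,0],[0,0,0,0,0,0,0],[0,0,0,0,0,0,0],[0,0,0,0,0,0,0],[0,0,0,0,0,0,0]]]' 40; python3 -m pendant '[[[0,0,0,0,0,0,0]]]'
```

```text
time: 16.02
ee_pos: [0.6854, -0.0042, 0.0201]
tcp_rot: [-179.9, 0.5, 90.0]
wrist_force: [0.6, 1.4, -2.0]
opening: 0.0581
time: 16.1
ee_pos: [0.6853, -0.0042, 0.02]
tcp_rot: [-179.9, 0.5, 90.0]
wrist_force: [-0.0, -0.1, -2.7]
opening: 0.0584
```

```bash
python3 -m pendant '[[[0,0,-0.5,0,0,0,0],[0,0,-1.5,0,0,0,0],[0,0,-2.5,0,0,0,0],[0,0,-3,0,0,0,0],[0,0,-3,0,0,0,0]]]'>/dev/null;python3 -m pendant '[[[0,0,-0.5,0,0,0,0],[0,0,0,0,0,0,0],[0,0,0,0,0,0,0]]]'; python3 go.py 456 176 130 88;python3 - <<'E'
from h import *
o=np.array(bot.get_obs()["ee_pos"]);bot.camera("scene");fit("stain_jar",[o[0],o[1],0],z=o[2]-.02,cams=("scene",))
E
```

```text
time: 16.77
ee_pos: [0.6837, -0.0031, 0.1332]
tcp_rot: [-179.7, 0.5, 90.0]
wrist_force: [0.3, 0.4, -1.7]
opening: 0.0583
16.77 [683.7  -3.1 133.2] [-179.7    0.5   90. ] q [-0. 23. 21. 88. -1. 90.] op 0.0583 F [ 0.3  0.4 -1.7]
turn about tool z, rad: 0.034
now tool cm: 17.90 -22.78 0.32
after turn tool cm: 17.11 -23.38 0.32
stain_jar scene [686.3  -5.5] yaw 159.9 rms 3.2 [0.57]
stain_jar scene [686.3  -5.5] yaw 159.9 rms 3.2 [0.57]
```

Held and centred. On to the middle bay.

```bash
python3 -m pendant '[[[0,0,0,0,0,0.034,0],[1.9,-2.6,0,0,0,0,0],[1.9,-2.6,0,0,0,0,0],[1.9,-2.6,0,0,0,0,0],[1.9,-2.6,0,0,0,0,0]]]'>/dev/null;python3 -m pendant '[[[1.9,-2.6,0,0,0,0,0],[1.9,-2.6,0,0,0,0,0],[1.9,-2.6,0,0,0,0,0],[1.9,-2.6,0,0,0,0,0],[0,0,0,0,0,0,0]]]'>/dev/null;python3 -m pendant '[[[0,0,0,0,0,0,0],[0,0,0,0,0,0,0]]]'>/dev/null; python3 go.py 456 176 130 88
```

```text
17.92 [463.3 159.6 111.8] [-177.9    0.9   87.8] q [ 19.  -2. -10.  84.  -0. 111.] op 0.0583 F [-0.3 -0.5 -2. ]
turn about tool z, rad: -0.003
now tool cm: 1.61 -0.79 -1.82
after turn tool cm: 1.61 -0.79 -1.82
```

```bash
python3 -m pendant '[[[1.6,-0.8,0,-0.036,0.015,0,0],[0,0,0,0,0,0,0],[0,0,1.5,0,0,0,0],[0,0,2,0,0,0,0],[0,0,1,0,0,0,0]]]'>/dev/null;python3 -m pendant '[[[0,0,0,0,0,0,0],[0,0,0,0,0,0,0]]]'>/dev/null; python3 go.py 456 176 24 88
```

```text
18.5 [459.  172.5  62.4] [-1.799e+02  1.000e-01  8.750e+01] q [ 21.  -3. -17.  76.  -0. 113.] op 0.0580 F [-0.3  0.8 -1. ]
turn about tool z, rad: -0.009
now tool cm: 0.34 -0.31 3.84
after turn tool cm: 0.34 -0.31 3.84
```

```bash
python3 -m pendant '[[[0.4,-0.3,0,0,0,0,0],[0,-0.1,1,0,0,0,0],[0,0,1,0,0,0,0],[0,0,1,0,0,0,0],[0,0,0,0,0,0,0]]]'>/dev/null;python3 -m pendant '[[[0,0,0,0,0,0,0]]]'>/dev/null; python3 go.py 456 176 24 88;python3 -m pendant '[[[0,0,0.2,0,0,0,0],[0,0,0.2,0,0,0,0],[0,0,0,0,0,0,0]]]'
```

```text
19.0 [456.2 176.7  31.1] [-1.799e+02  1.000e-01  8.740e+01] q [ 21.  -2. -19.  73.  -0. 114.] op 0.0583 F [ 0.6  0.1 -1.7]
turn about tool z, rad: -0.010
now tool cm: -0.07 -0.02 0.71
after turn tool cm: -0.07 -0.02 0.71
time: 19.25
ee_pos: [0.4562, 0.1767, 0.0269]
tcp_rot: [-179.9, 0.1, 87.4]
wrist_force: [0.4, 0.1, -2.6]
opening: 0.0581
```

```bash
for i in 1 2 3; do python3 -m pendant '[[[0,0,0.15,0,0,0,0],[0,0,0,0,0,0,0]]]' | grep -E "ee_pos|wrist"; done
```

```text
ee_pos: [0.4564, 0.1768, 0.0256]
wrist_force: [0.1, 0.1, -2.1]
ee_pos: [0.4567, 0.1769, 0.0244]
wrist_force: [-0.5, 0.2, -1.7]
ee_pos: [0.4569, 0.177, 0.023]
wrist_force: [0.3, 0.3, -0.9]
```

```bash
python3 -m pendant '[[[0,0,0.1,0,0,0,0],[0,0,0,0,0,0,0]]]'; python3 -m pendant '[[[0,0,0,0,0,0,100],[0,0,0,0,0,0,100],[0,0,0,0,0,0,100],[0,0,0,0,0,0,100],[0,0,-1,0,0,0,100]]]'; python3 -m pendant '[[[0,0,-3,0,0,0,100],[0,0,-3,0,0,0,100],[0,0,-3,0,0,0,100],[0,0,-2,0,0,0,100],[0,0,0,0,0,0,100]]]' >/dev/null; python3 go.py 595 69.5 150 90
```

```text
time: 19.92
ee_pos: [0.4571, 0.1773, 0.0229]
tcp_rot: [179.9, 0.0, 87.5]
wrist_force: [0.0, -0.2, -0.7]
opening: 0.0578
time: 20.33
ee_pos: [0.4566, 0.1771, 0.0321]
tcp_rot: [180.0, 0.0, 87.4]
wrist_force: [0.6, 0.3, 0.2]
opening: 0.0855
20.75 [455.5 176.7 150. ] [-1.80e+02  1.00e-01  8.74e+01] q [ 21.  -4.  -8.  86.  -0. 114.] op 0.0857 F [-0.2  0.3  0.6]
turn about tool z, rad: -0.045
now tool cm: -10.09 14.41 0.00
after turn tool cm: -10.72 13.95 0.00
```

```bash
python3 -m pendant '[[[0,0,0,0,0,-0.045,100],[-2.1,2.8,0,0,0,0,100],[-2.1,2.8,0,0,0,0,100],[-2.1,2.8,0,0,0,0,100],[-2.1,2.8,0,0,0,0,100]]]'>/dev/null;python3 -m pendant '[[[-2.1,2.8,0,0,0,0,100],[0,0,0,0,0,0,100],[0,0,0,0,0,0,100]]]'>/dev/null; python3 go.py 595 69.5 150 90;python3 - <<'E'
from h import *
bot.camera("scene");bot.camera("top");fit("stain_jar",[.456,.177,0],z=.003,shot=False);fit("spirit_lamp",[.595,.07,0],shot=False)
im=bot.camera("scene");cv2.imwrite("pics/s5.png",cv2.resize(im[100:300,100:340],None,fx=2.5,fy=2.5)[:,:,::-1])
E
```

```text
21.42 [602.2  68.2 154.2] [ 1.797e+02 -1.000e-01  9.040e+01] q [ 6. 12.  9. 87.  0. 96.] op 0.0854 F [0.7 0.3 0.1]
turn about tool z, rad: 0.007
now tool cm: 0.13 -0.72 0.42
after turn tool cm: 0.13 -0.72 0.42
stain_jar top no mask
stain_jar scene [459.1 177.9] yaw 25.5 rms 1.5 [0.67]
stain_jar scene [459.1 177.9] yaw 25.5 rms 1.5 [0.67]
spirit_lamp top no mask
spirit_lamp scene [596.8  72.1] yaw -70.1 rms 0.4 [0.9]
spirit_lamp scene [596.8  72.1] yaw -70.1 rms 0.4 [0.9]
```

View pics/s5.png

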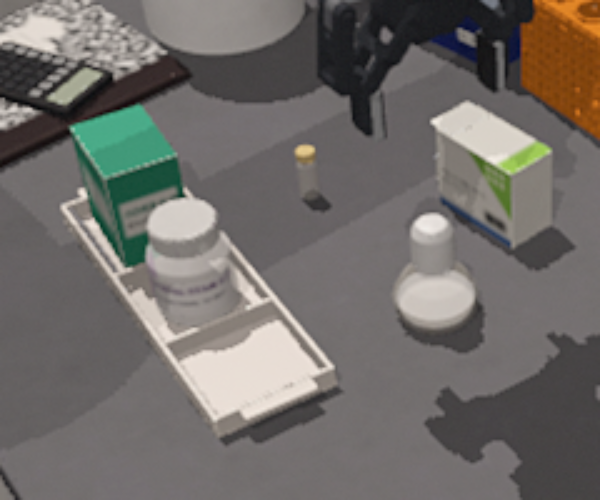

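Carton and jar stand upright in their bays, at crop (130,190) and (190,265). The lamp is untouched at crop (433,275).

```bash
python3 -m pendant '[[[0.1,-0.7,0,0,0,0,100],[0,0,2.5,0,0,0,100],[0,0,2.5,0,0,0,100],[0,0,2.5,0,0,0,100],[0,0,0,0,0,0,100]]]' >/dev/null;python3 -m pendant '[[[0,0,0,0,0,0,100]]]' >/dev/null; python3 go.py 595 70 38 90
```

```text
22.27 [591.8  74.2  82.4] [ 1.793e+02 -1.000e-01  9.080e+01] q [ 7. 10. -1. 78.  0. 96.] op 0.0854 F [-0.5 -0.5  0.9]
turn about tool z, rad: 0.014
now tool cm: -0.43 0.32 4.44
after turn tool cm: -0.42 0.32 4.44
```

```bash
python3 -m pendant '[[[-0.4,0.3,0,0.012,0,0.014,100],[0,0,1.5,0,0,0,100],[0,0,1.5,0,0,0,100],[0,0,1.4,0,0,0,100],[0,0,0,0,0,0,100]]]' >/dev/null;python3 -m pendant '[[[0,0,0,0,0,0,100],[0,0,0,0,0,0,100]]]' >/dev/null; python3 go.py 595 70 37 90
```

```text
22.85 [599.   70.4  47.4] [179.5  -0.2  89.8] q [ 7. 12. -2. 75.  0. 97.] op 0.0855 F [-0.1  0.5  0.1]
turn about tool z, rad: -0.003
now tool cm: -0.04 -0.40 1.04
after turn tool cm: -0.04 -0.40 1.04
```

```bash
python3 -m pendant '[[[0,-0.3,0.4,0,0,0,100],[0,0,0.4,0,0,0,100],[0,0,0,0,0,0,100],[0,0,0,0,0,0,100]]]' ; python3 -m pendant '[[[0,0,0,0,0,0,0],[0,0,0,0,0,0,0],[0,0,0,0,0,0,0],[0,0,0,0,0,0,0],[0,0,0,0,0,0,0]]]' 40; python3 -m pendant '[[[0,0,0,0,0,0,0],[0,0,0,0,0,0,0],[0,0,0,0,0,0,0]]]'
```

```text
time: 23.18
ee_pos: [0.5971, 0.0705, 0.0415]
tcp_rot: [179.3, -0.2, 89.8]
wrist_force: [-0.7, -0.2, 0.2]
opening: 0.0855
time: 23.6
ee_pos: [0.5971, 0.0706, 0.0421]
tcp_rot: [179.3, -0.2, 89.8]
wrist_force: [-1.7, -1.6, 27.2]
opening: 0.0262
time: 23.85
ee_pos: [0.5971, 0.0707, 0.0424]
tcp_rot: [179.3, -0.2, 89.8]
wrist_force: [-0.4, 1.2, 0.7]
opening: 0.0256
```

```bash
python3 -m pendant '[[[0,0,-0.5,0,0,0,0],[0,0,-1.5,0,0,0,0],[0,0,-2,0,0,0,0],[0,0,-2.5,0,0,0,0],[0,0,-2.5,0,0,0,0]]]'>/dev/null;python3 -m pendant '[[[0,0,0,0,0,0,0],[0,0,0,0,0,0,0]]]'; python3 go.py 453 90 130 88;python3 - <<'E'
from h import *
o=np.array(bot.get_obs()["ee_pos"]);bot.camera("scene");fit("spirit_lamp",[o[0],o[1],0],z=o[2]-.042,cams=("scene",))
E
```

```text
time: 24.43
ee_pos: [0.5939, 0.07, 0.1338]
tcp_rot: [179.6, -0.2, 89.8]
wrist_force: [-0.1, -0.0, -2.4]
opening: 0.0256
24.43 [593.9  70.  133.8] [179.6  -0.2  89.8] q [ 7. 10.  5. 85.  0. 97.] op 0.0256 F [-0.1 -0.  -2.4]
turn about tool z, rad: 0.031
now tool cm: 1.95 -14.10 0.38
after turn tool cm: 1.51 -14.15 0.38
spirit_lamp scene no maskTraceback (most recent call last):
  File "<stdin>", line 2, in <module>
  File "h.py", line 38, in fit
    f=least_squares(res,p0,args=(cs,),loss="soft_l1",x_scale=[.01,.01,.1],diff_step=1e-4)
    return func(*args, **kwargs)
    vector_fun = VectorFunction(
        fun_wrapped,
    ...<6 lines>...
        workers=workers
    )
    self._update_fun()
    ~~~~~~~~~~~~~~~~^^
    self.f = self.fun_wrapped(xp_copy(self.x))
             ~~~~~~~~~~~~~~~~^^^^^^^^^^^^^^^^^
    return np.atleast_1d(self.fun(x))
                         ~~~~~~~~^^^
    return self.f(x, *self.args, **self.kwargs)
           ~~~~~~^^^^^^^^^^^^^^^^^^^^^^^^^^^^^^
  File "h.py", line 36, in res
    def res(p,cs): return np.concatenate([(proj(c,pts(p))@D.T).max(0)-obs[c] for c in cs])
                          ~~~~~~~~~~~~~~^^^^^^^^^^^^^^^^^^^^^^^^^^^^^^^^^^^^^^^^^^^^^^^^^^
ValueError: need at least one array to concatenate
```

```bash
python3 -m pendant '[[[0,0,0,0,0,0.031,0],[0.3,-2.6,0,0,0,0,0],[0.3,-2.6,0,0,0,0,0],[0.3,-2.6,0,0,0,0,0],[0.3,-2.6,0,0,0,0,0]]]'>/dev/null;python3 -m pendant '[[[0.3,-2.6,0,0,0,0,0],[0,0,0,0,0,0,0],[0,0,0,0,0,0,0]]]'>/dev/null; python3 go.py 453 90 45.4 88;python3 - <<'E'
from h import *
im=bot.camera("scene");cv2.imwrite("pics/s6.png",cv2.resize(im[100:300,100:340],None,fx=2.5,fy=2.5)[:,:,::-1])
E
```

```text
25.25 [453.8  89.  119.2] [-179.2    0.    87.9] q [ 11.  -7. -14.  84.   0. 103.] op 0.0260 F [ 0.  -0.1 -2.3]
turn about tool z, rad: -0.002
now tool cm: 0.09 -0.09 7.38
after turn tool cm: 0.09 -0.09 7.38
```

View pics/s6.png

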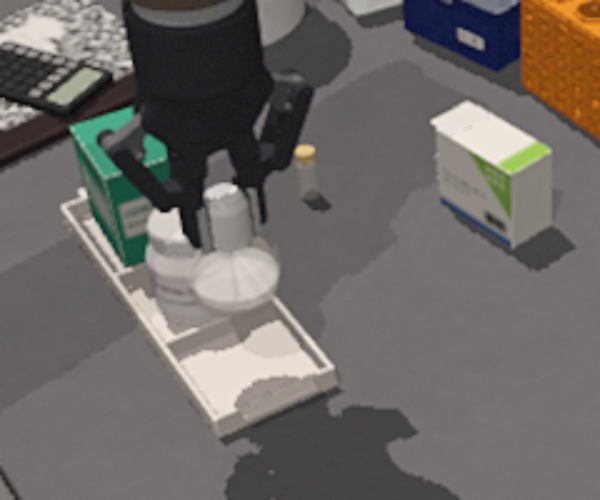

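Lamp held upright at crop (233,250), above the end bay.

```bash
python3 -m pendant '[[[0.1,-0.1,0,-0.02,0,0,0],[0,0,1.5,0,0,0,0],[0,0,1.5,0,0,0,0],[0,0,1,0,0,0,0],[0,0,0,0,0,0,0]]]'>/dev/null;python3 -m pendant '[[[0,0,0,0,0,0,0],[0,0,0,0,0,0,0]]]'>/dev/null; python3 go.py 453 90 45.4 88
```

```text
25.88 [455.5  89.6  76.1] [1.795e+02 1.000e-01 8.780e+01] q [ 11.  -7. -19.  78.  -0. 103.] op 0.0257 F [-0.2 -0.5 -1.7]
turn about tool z, rad: -0.004
now tool cm: 0.03 -0.25 3.07
after turn tool cm: 0.03 -0.25 3.07
```

```bash
python3 -m pendant '[[[0,-0.3,0.5,0,0,0,0],[0,0,1,0,0,0,0],[0,0,0.8,0,0,0,0],[0,0,0,0,0,0,0],[0,0,0,0,0,0,0]]]'>/dev/null; for i in 1 2 3 4; do python3 -m pendant '[[[0,0,0.15,0,0,0,0],[0,0,0,0,0,0,0]]]' | grep -E "ee_pos|wrist"; done
```

```text
ee_pos: [0.4535, 0.0898, 0.0505]
wrist_force: [-0.2, 0.2, -1.8]
ee_pos: [0.4537, 0.0898, 0.0492]
wrist_force: [-0.7, -0.6, -2.5]
ee_pos: [0.454, 0.0899, 0.0478]
wrist_force: [-0.5, -0.6, -1.9]
ee_pos: [0.4541, 0.0899, 0.0463]
wrist_force: [-0.6, -0.3, -1.8]
```

```bash
for i in 1 2 3 4; do python3 -m pendant '[[[0,0,0.12,0,0,0,0],[0,0,0,0,0,0,0]]]' | grep -E "ee_pos|wrist"; done
```

```text
ee_pos: [0.4545, 0.09, 0.0455]
wrist_force: [-0.4, -0.0, -1.8]
ee_pos: [0.4549, 0.09, 0.0456]
wrist_force: [-0.1, 0.7, -1.6]
ee_pos: [0.4555, 0.0901, 0.0456]
wrist_force: [0.1, 0.3, -1.4]
ee_pos: [0.4561, 0.0902, 0.0456]
wrist_force: [-0.3, -0.4, -1.7]
```

Contact at the expected height (45.6 mm). Release.

```bash
python3 -m pendant '[[[0,0,0,0,0,0,100],[0,0,0,0,0,0,100],[0,0,0,0,0,0,100],[0,0,0,0,0,0,100],[0,0,-1,0,0,0,100]]]'; python3 -m pendant '[[[0,0,-3,0,0,0,100],[0,0,-3,0,0,0,100],[0,0,-3,0,0,0,100],[0,0,-2,0,0,0,100],[0,0,0,0,0,0,100]]]' >/dev/null; python3 go.py 681 -140.5 165 90
```

```text
time: 28.05
ee_pos: [0.455, 0.09, 0.0535]
tcp_rot: [179.1, -0.0, 87.8]
wrist_force: [0.2, 0.6, -0.5]
opening: 0.084
28.47 [451.9  89.7 170.9] [179.2   0.   87.8] q [ 11.  -9. -10.  88.  -0. 104.] op 0.0859 F [0.6 0.  1. ]
turn about tool z, rad: -0.039
now tool cm: -22.11 23.80 0.59
after turn tool cm: -23.02 22.91 0.59
```

```bash
python3 -m pendant '[[[0,0,0,0.014,0,-0.039,65],[-2.6,2.6,0,0,0,0,65],[-2.6,2.6,0,0,0,0,65],[-2.6,2.6,0,0,0,0,65],[-2.6,2.6,0,0,0,0,65]]]'>/dev/null;python3 -m pendant '[[[-2.6,2.6,0,0,0,0,65],[-2.6,2.6,0,0,0,0,65],[-2.6,2.6,0,0,0,0,65],[0,0,0,0,0,0,65],[0,0,0,0,0,0,65]]]'>/dev/null; python3 go.py 681 -140.5 150 90;python3 - <<'E'
from h import *
bot.camera("scene");bot.camera("top");fit("spirit_lamp",[.455,.09,0],z=.003,shot=False);fit("tissue_grinder",[.681,-.1405,0],cams=("scene",),shot=False)
E
```

```text
29.3 [642.7 -99.9 172.3] [ 1.798e+02 -1.000e-01  9.040e+01] q [-9. 18. 19. 91.  0. 81.] op 0.0558 F [-0.4  0.7  0.1]
turn about tool z, rad: 0.006
now tool cm: -4.08 3.80 2.23
after turn tool cm: -4.06 3.83 2.23
spirit_lamp scene no mask
spirit_lamp top [455.   86.7] yaw 263.8 rms 1.2 [0.83]
spirit_lamp top [455.   86.7] yaw 263.8 rms 1.2 [0.83]
tissue_grinder scene [ 683.7 -138.1] yaw 3.8 rms 0.5 [0.95]
tissue_grinder scene [ 683.7 -138.1] yaw 3.8 rms 0.5 [0.95]
```

```bash
python3 -m pendant '[[[-2,1.9,0.6,0,0,0,65],[-2,1.9,0.6,0,0,0,65],[0,0,0,0,0,0,65],[0,0,0,0,0,0,65],[0,0,0,0,0,0,65]]]'>/dev/null; python3 go.py 681.5 -140 125 90
```

```text
29.97 [ 679.6 -133.3  167.1] [ 1.794e+02 -1.000e-01  9.090e+01] q [-11.  24.  26.  91.   0.  78.] op 0.0554 F [-0.4  1.   0.5]
turn about tool z, rad: 0.016
now tool cm: -0.67 0.18 4.21
after turn tool cm: -0.67 0.19 4.21
```

```bash
python3 -m pendant '[[[-0.7,0.2,1,0.01,0,0.016,65],[0,0,2,0,0,0,65],[0,0,1,0,0,0,65],[0,0,0,0,0,0,65],[0,0,0,0,0,0,65]]]'>/dev/null; python3 go.py 681.5 -140 46 90
```

```text
30.38 [ 680.7 -138.2  128.3] [179.9  -0.   90. ] q [-11.  24.  22.  88.   0.  79.] op 0.0555 F [ 0.   0.1 -0.1]
turn about tool z, rad: -0.001
now tool cm: -0.18 0.08 8.23
after turn tool cm: -0.18 0.08 8.23
```

```bash
python3 -m pendant '[[[-0.2,0.1,2,0,0,0,65],[0,0,2.5,0,0,0,65],[0,0,2.2,0,0,0,65],[0,0,1.2,0,0,0,65],[0,0,0,0,0,0,65]]]'>/dev/null;python3 -m pendant '[[[0,0,0,0,0,0,65]]]'>/dev/null; python3 go.py 681.5 -140 46 90
```

```text
30.88 [ 683.4 -139.9   52.7] [1.795e+02 1.000e-01 9.000e+01] q [-12.  25.  14.  79.   0.  78.] op 0.0553 F [0.3 0.3 0.7]
turn about tool z, rad: -0.000
now tool cm: -0.01 -0.19 0.67
after turn tool cm: -0.01 -0.19 0.67
```

```bash
python3 -m pendant '[[[0,0,0,0,0,0,0],[0,0,0,0,0,0,0],[0,0,0,0,0,0,0],[0,0,0,0,0,0,0],[0,0,0,0,0,0,0]]]' 30; python3 -m pendant '[[[0,0,0,0,0,0,0]]]'
```

```text
time: 31.3
ee_pos: [0.6854, -0.1402, 0.0584]
tcp_rot: [179.2, 0.1, 90.0]
wrist_force: [0.7, -1.0, -1.1]
opening: 0.0359
time: 31.38
ee_pos: [0.6857, -0.1402, 0.0589]
tcp_rot: [179.1, 0.1, 90.0]
wrist_force: [0.3, 1.5, -1.0]
opening: 0.0358
```

```bash
python3 -m pendant '[[[0,0,-0.5,0,0,0,0],[0,0,-1.5,0,0,0,0],[0,0,-2,0,0,0,0],[0,0,-2.5,0,0,0,0],[0,0,-1,0,0,0,0]]]'>/dev/null;python3 -m pendant '[[[0,0,0,0,0,0,0],[0,0,0,0,0,0,0]]]'; python3 go.py 452 -144.4 130 90.5
```

```text
time: 31.97
ee_pos: [0.6838, -0.14, 0.137]
tcp_rot: [179.2, 0.1, 90.0]
wrist_force: [0.6, -1.0, -1.8]
opening: 0.0357
31.97 [ 683.8 -140.   137. ] [1.792e+02 1.000e-01 9.000e+01] q [-12.  24.  23.  88.   0.  78.] op 0.0357 F [ 0.6 -1.  -1.8]
turn about tool z, rad: -0.009
now tool cm: -0.45 -23.18 0.70
after turn tool cm: -0.24 -23.19 0.70
```

```bash
python3 -m pendant '[[[0,-2.6,0,0,0,0,0],[0,-2.6,0,0,0,0,0],[0,-2.6,0,0,0,0,0],[0,-2.6,0,0,0,0,0],[0,-2.6,0,0,0,0,0]]]'>/dev/null;python3 -m pendant '[[[0,-2.6,0,0,0,0,0],[0,-2.6,0,0,0,0,0],[0,-2.6,0,0,0,0,0],[0,0,0,0,0,0,0],[0,0,0,0,0,0,0]]]'>/dev/null; python3 go.py 452 -144.4 130 90.5
```

```text
32.8 [ 462.  -137.9  116.5] [-1.798e+02 -1.000e-01  9.000e+01] q [-17.  -5. -12.  83.   0.  73.] op 0.0355 F [ 0.3  0.4 -1. ]
turn about tool z, rad: -0.008
now tool cm: -0.65 -1.00 -1.35
after turn tool cm: -0.64 -1.01 -1.35
```

```bash
python3 -m pendant '[[[-0.6,-1.0,0,-0.015,0,0,0],[0,0,0,0,0,0,0],[0,0,1,0,0,0,0],[0,0,1,0,0,0,0],[0,0,0,0,0,0,0]]]'>/dev/null;python3 -m pendant '[[[0,0,0,0,0,0,0]]]'>/dev/null; python3 go.py 452 -144.4 62 90.5;python3 - <<'E'
from h import *
im=bot.camera("scene");cv2.imwrite("pics/s7.png",cv2.resize(im[200:400,200:440],None,fx=2.5,fy=2.5)[:,:,::-1])
E
```

```text
33.3 [ 453.6 -143.3   90.5] [179.5  -0.2  90. ] q [-18.  -6. -16.  79.   0.  72.] op 0.0357 F [0.  0.2 0.1]
turn about tool z, rad: -0.008
now tool cm: -0.11 -0.16 2.85
after turn tool cm: -0.11 -0.16 2.85
```

View pics/s7.png

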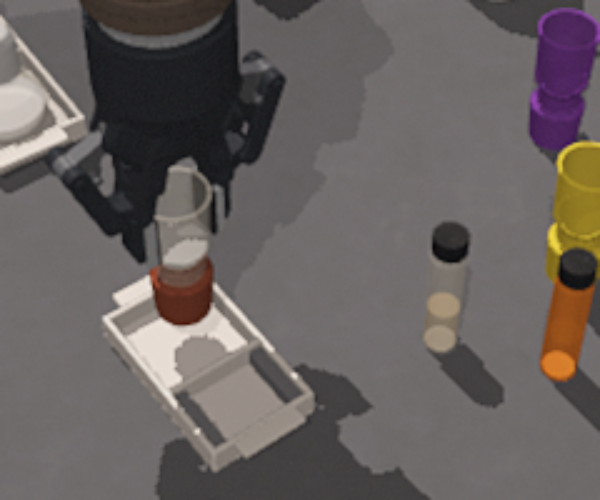

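Grinder held upright at crop (183,250), above the larger bay. Lowering.

```bash
python3 -m pendant '[[[-0.1,-0.2,0.6,0,0,0,0],[0,0,0.8,0,0,0,0],[0,0,0.7,0,0,0,0],[0,0,0,0,0,0,0],[0,0,0,0,0,0,0]]]'>/dev/null; for i in 1 2 3 4 5; do python3 -m pendant '[[[0,0,0.15,0,0,0,0],[0,0,0,0,0,0,0]]]' | grep -E "ee_pos|wrist"; done
```

```text
ee_pos: [0.452, -0.1439, 0.0649]
wrist_force: [-0.7, 0.5, -1.3]
ee_pos: [0.4522, -0.144, 0.0638]
wrist_force: [0.7, 0.2, -0.8]
ee_pos: [0.4524, -0.1441, 0.0625]
wrist_force: [-0.7, -0.2, -1.2]
ee_pos: [0.4526, -0.1441, 0.061]
wrist_force: [-0.5, 0.2, -2.0]
ee_pos: [0.4526, -0.1441, 0.0594]
wrist_force: [-0.3, 0.7, -1.8]
```

```bash
for i in 1 2 3 4; do python3 -m pendant '[[[0,0,0.12,0,0,0,0],[0,0,0,0,0,0,0]]]' | grep -E "ee_pos|wrist|rot"; done
```

```text
ee_pos: [0.4526, -0.1441, 0.0581]
tcp_rot: [179.5, -0.2, 90.1]
wrist_force: [-0.5, -0.1, -0.9]
ee_pos: [0.453, -0.1444, 0.0579]
tcp_rot: [179.4, -0.2, 90.1]
wrist_force: [0.5, 0.8, -1.2]
ee_pos: [0.4533, -0.1446, 0.0579]
tcp_rot: [179.4, -0.1, 90.1]
wrist_force: [-0.0, -0.8, -1.3]
ee_pos: [0.4536, -0.1449, 0.0579]
tcp_rot: [179.3, -0.1, 90.1]
wrist_force: [0.6, -0.3, -0.8]
```

```bash
python3 -m pendant '[[[0,0,0,0,0,0,80],[0,0,0,0,0,0,80],[0,0,0,0,0,0,80],[0,0,-1,0,0,0,80],[0,0,-2,0,0,0,80]]]'; python3 -m pendant '[[[0,0,-3,0,0,0,60],[0,0,-3,0,0,0,60],[0,0,-1.5,0,0,0,60],[0,0,0,0,0,0,60]]]' >/dev/null; python3 go.py 577 -231.5 150 90
```

```text
time: 35.68
ee_pos: [0.4514, -0.1443, 0.0848]
tcp_rot: [179.6, -0.2, 90.1]
wrist_force: [0.5, 0.7, 0.2]
opening: 0.0684
36.02 [ 450.8 -144.4  167.5] [ 1.795e+02 -1.000e-01  9.010e+01] q [-18.  -7.  -9.  88.   0.  72.] op 0.0513 F [ 0.3 -0.5  0.8]
turn about tool z, rad: 0.001
now tool cm: -8.72 12.61 1.75
after turn tool cm: -8.71 12.62 1.75
```

```bash
python3 -m pendant '[[[-1.7,2.5,0.3,0,0,0,50],[-1.7,2.5,0.3,0,0,0,50],[-1.7,2.5,0.3,0,0,0,50],[-1.7,2.5,0.3,0,0,0,50],[-1.5,2.1,0.3,0,0,0,50]]]'>/dev/null;python3 -m pendant '[[[0,0,0,0,0,0,50],[0,0,0,0,0,0,50]]]'>/dev/null; python3 go.py 577 -231.5 125 90;python3 - <<'E'
from h import *
bot.camera("scene");bot.camera("top");fit("tall_vial",[.577,-.2315,0],shot=False,cams=("scene",));fit("tissue_grinder",[.453,-.144,0],z=.003,shot=False)
E
```

```text
36.6 [ 577.1 -230.6  151.7] [ 1.794e+02 -1.000e-01  9.010e+01] q [-22.  13.  11.  87.   0.  68.] op 0.0428 F [-0.2  0.2  0.5]
turn about tool z, rad: 0.002
now tool cm: -0.09 -0.01 2.67
after turn tool cm: -0.09 -0.01 2.67
tall_vial scene [ 578.3 -231.8] yaw -71.9 rms 0.9 [0.6]
tall_vial scene [ 578.3 -231.8] yaw -71.9 rms 0.9 [0.6]
tissue_grinder top [ 453.1 -146.2] yaw 319.9 rms 0.6 [0.83]
tissue_grinder scene [ 457.4 -143.6] yaw 14.9 rms 1.0 [0.76]
tissue_grinder top+scene [ 455.4 -144.7] yaw 16.0 rms 1.3 [0.83 0.76]
```

```bash
python3 -m pendant '[[[-0.1,0,1,0.01,0,0,50],[0,0,1.5,0,0,0,50],[0,0,0,0,0,0,50],[0,0,0,0,0,0,50]]]'>/dev/null; python3 go.py 576.5 -231.5 50 90
```

```text
37.18 [ 575.7 -229.8  129.8] [179.7   0.   90.2] q [-22.  13.   8.  85.   0.  68.] op 0.0423 F [ 0.3 -0.6  0.9]
turn about tool z, rad: 0.004
now tool cm: -0.17 0.08 7.98
after turn tool cm: -0.17 0.08 7.98
```

```bash
python3 -m pendant '[[[-0.2,0.1,1.5,0,0,0,50],[0,0,2,0,0,0,50],[0,0,2,0,0,0,50],[0,0,1.7,0,0,0,50],[0,0,0,0,0,0,50]]]'>/dev/null;python3 -m pendant '[[[0,0,0,0,0,0,50],[0,0,0,0,0,0,50]]]'>/dev/null; python3 go.py 576.5 -231.5 50 90
```

```text
37.77 [ 577.9 -231.6   61.1] [1.794e+02 1.000e-01 9.030e+01] q [-22.  14.   2.  77.   0.  68.] op 0.0428 F [-1.   0.5  0.1]
turn about tool z, rad: 0.005
now tool cm: 0.01 -0.14 1.11
after turn tool cm: 0.01 -0.14 1.11
```

```bash
python3 -m pendant '[[[0,0,0,0,0,0,0],[0,0,0,0,0,0,0],[0,0,0,0,0,0,0],[0,0,0,0,0,0,0],[0,0,0,0,0,0,0]]]' 30; python3 -m pendant '[[[0,0,0,0,0,0,0]]]'
```

```text
time: 38.18
ee_pos: [0.5798, -0.2323, 0.0663]
tcp_rot: [179.1, 0.3, 90.3]
wrist_force: [-0.2, 0.2, -0.7]
opening: 0.0224
time: 38.27
ee_pos: [0.58, -0.2324, 0.0666]
tcp_rot: [179.1, 0.3, 90.3]
wrist_force: [-1.0, -0.5, -1.3]
opening: 0.0226
```

Gripped too high, near the cap. Reopening and going lower.

```bash
python3 -m pendant '[[[0,0,0,0,0,0,50],[0,0,0,0,0,0,50],[0,0,0,0,0,0,50]]]'>/dev/null; python3 -m pendant '[[[0,0,0.8,0.01,0,0,50],[0,0,0.8,0,0,0,50],[0,0,0.5,0,0,0,50],[0,0,0,0,0,0,50],[0,0,0,0,0,0,50]]]';python3 -m pendant '[[[0,0,0,0,0,0,0],[0,0,0,0,0,0,0],[0,0,0,0,0,0,0],[0,0,0,0,0,0,0],[0,0,0,0,0,0,0]]]' 30; python3 -m pendant '[[[0,0,0,0,0,0,0]]]'
```

```text
time: 38.93
ee_pos: [0.58, -0.2324, 0.0427]
tcp_rot: [179.8, 0.3, 90.3]
wrist_force: [-0.0, 0.7, 1.6]
opening: 0.0427
time: 39.35
ee_pos: [0.5799, -0.2324, 0.0427]
tcp_rot: [179.8, 0.3, 90.3]
wrist_force: [0.3, 0.1, -1.6]
opening: 0.0205
time: 39.43
ee_pos: [0.5799, -0.2324, 0.0429]
tcp_rot: [179.8, 0.3, 90.3]
wrist_force: [0.1, -0.6, -0.6]
opening: 0.0206
```

```bash
python3 -m pendant '[[[0,0,-0.5,0,0,0,0],[0,0,-1.5,0,0,0,0],[0,0,-2,0,0,0,0],[0,0,-2,0,0,0,0],[0,0,-1,0,0,0,0]]]'>/dev/null;python3 -m pendant '[[[0,0,0,0,0,0,0],[0,0,0,0,0,0,0]]]'; python3 go.py 452 -201.4 115 90
```

```text
time: 40.02
ee_pos: [0.5791, -0.2318, 0.1163]
tcp_rot: [179.8, 0.3, 90.3]
wrist_force: [-0.3, 0.0, -1.5]
opening: 0.0212
40.02 [ 579.1 -231.8  116.3] [179.8   0.3  90.3] q [-22.  14.   8.  83.  -0.  68.] op 0.0212 F [-0.3  0.  -1.5]
turn about tool z, rad: 0.005
now tool cm: 3.11 -12.70 0.13
after turn tool cm: 3.04 -12.71 0.13
```

```bash
python3 -m pendant '[[[0.5,-2.1,0,0,0,0,0],[0.5,-2.1,0,0,0,0,0],[0.5,-2.1,0,0,0,0,0],[0.5,-2.1,0,0,0,0,0],[0.5,-2.1,0,0,0,0,0]]]'>/dev/null;python3 -m pendant '[[[0,-1,0,0,0,0,0],[0,0,0,0,0,0,0],[0,0,0,0,0,0,0]]]'>/dev/null; python3 go.py 452 -201.4 46 90;python3 - <<'E'
from h import *
im=bot.camera("scene");cv2.imwrite("pics/s8.png",cv2.resize(im[200:400,200:440],None,fx=2.5,fy=2.5)[:,:,::-1])
E
```

```text
40.68 [ 456.8 -205.   105.9] [-179.7    0.    90.3] q [-24.  -2. -11.  81.  -0.  66.] op 0.0204 F [ 0.7 -0.8 -0.9]
turn about tool z, rad: 0.005
now tool cm: 0.36 -0.48 5.99
after turn tool cm: 0.36 -0.48 5.99
```

View pics/s8.png

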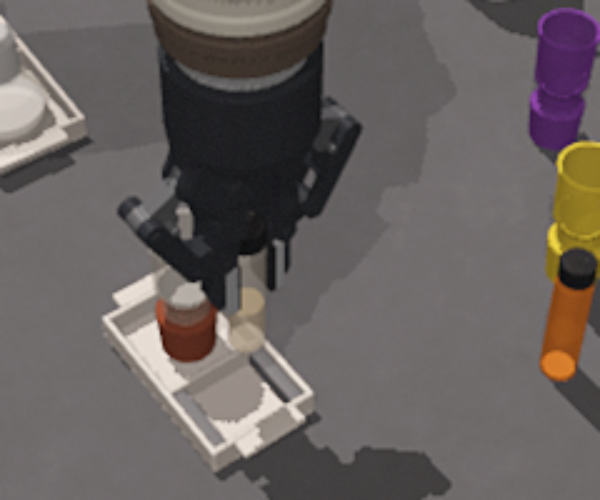

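Grinder stands in the larger bay at crop (187,325). The vial hangs at (248,310), above the smaller bay.

```bash
python3 -m pendant '[[[0.3,-0.4,0,0,0,0,0],[0,0,0,0,0,0,0],[0,-0.1,1.2,0,0,0,0],[0,0,1.2,0,0,0,0],[0,0,0,0,0,0,0]]]'>/dev/null;python3 -m pendant '[[[0,0,0,0,0,0,0]]]'>/dev/null; python3 go.py 452 -201.4 46 90
```

```text
41.23 [ 453.3 -201.7   77.3] [-179.6   -0.    90.4] q [-24.  -2. -14.  78.  -0.  66.] op 0.0208 F [-0.1  0.2 -0.5]
turn about tool z, rad: 0.006
now tool cm: 0.03 -0.13 3.13
after turn tool cm: 0.03 -0.13 3.13
```

```bash
python3 -m pendant '[[[0,-0.2,0.5,0,0,0,0],[0,0,1,0,0,0,0],[0,0,0.8,0,0,0,0],[0,0,0,0,0,0,0],[0,0,0,0,0,0,0]]]'>/dev/null; for i in 1 2 3 4 5; do python3 -m pendant '[[[0,0,0.14,0,0,0,0],[0,0,0,0,0,0,0]]]' | grep -E "ee_pos|wrist"; done
```

```text
ee_pos: [0.4506, -0.2016, 0.0493]
wrist_force: [0.8, -0.7, -0.6]
ee_pos: [0.4508, -0.2017, 0.0483]
wrist_force: [-0.8, -0.7, -0.4]
ee_pos: [0.4511, -0.2018, 0.0472]
wrist_force: [0.2, -0.4, -0.9]
ee_pos: [0.4513, -0.2019, 0.0459]
wrist_force: [0.0, -0.1, -1.3]
ee_pos: [0.4517, -0.2022, 0.0454]
wrist_force: [1.2, -0.2, -0.8]
```

```bash
python3 -m pendant '[[[0,0,0,0,0,0,60],[0,0,0,0,0,0,60],[0,0,0,0,0,0,60],[0,0,-1,0,0,0,60],[0,0,-2,0,0,0,60]]]'; python3 -m pendant '[[[0,0,-3,0,0,0,60],[0,0,-3,0,0,0,60],[0,0,-3,0,0,0,60],[-2.5,2.5,-2,0,0,0,60],[-2.5,2.5,0,0,0,0,60]]]' >/dev/null; python3 -m pendant '[[[-2.5,2.5,0,0,0,0,60],[-2.5,2.5,0,0,0,0,60],[-2.5,2.5,0,0,0,0,60],[-2.5,2.5,0,0,0,0,60],[0,0,0,0,0,0,60]]]';python3 - <<'E'
from h import *
for c in K: bot.camera(c)
for t,p,z in(("slip_carton",(.459,.27,0),.003),("stain_jar",(.457,.177,0),.003),("spirit_lamp",(.455,.09,0),.003),("tissue_grinder",(.453,-.144,0),.003),("tall_vial",(.452,-.202,0),.003),("label_carton",(.693,.139,.1),0),("small_vial",(.588,.241,0),0)): fit(t,p,z=z,shot=False)
im=bot.camera("scene");cv2.imwrite("pics/s9.png",cv2.resize(im[90:400,100:460],None,fx=1.9,fy=1.9)[:,:,::-1])
im=bot.camera("top");cv2.imwrite("pics/t9.png",cv2.resize(im[160:360,130:460],None,fx=2.4,fy=2.4)[:,:,::-1])
E
```

```text
time: 42.9
ee_pos: [0.45, -0.2013, 0.073]
tcp_rot: [-179.4, -0.1, 90.4]
wrist_force: [-0.0, -0.6, 0.6]
opening: 0.0515
time: 43.73
ee_pos: [0.608, -0.3561, 0.1974]
tcp_rot: [-179.9, 0.1, 90.5]
wrist_force: [-0.1, -0.4, -2.2]
opening: 0.0512
slip_carton top [457.7 271.8] yaw -2.0 rms 1.4 [1]
slip_carton scene [486.5 355.9] yaw -13.4 rms 13.5 [1]
slip_carton top+scene [459.7 273.3] yaw -6.0 rms 13.7 [1 1]
stain_jar top [457.6 173.4] yaw 488.9 rms 1.3 [0.95]
stain_jar scene [459.4 178.5] yaw 81.8 rms 2.0 [0.57]
stain_jar top+scene [458.4 175. ] yaw 162.7 rms 1.9 [0.95 0.57]
spirit_lamp top [454.9  86.8] yaw 263.8 rms 0.8 [0.55]
spirit_lamp scene [459.6  90.3] yaw 1.0 rms 0.5 [0.64]
spirit_lamp top+scene [457.3  88.1] yaw 38.8 rms 1.2 [0.55 0.64]
tissue_grinder top no mask
tissue_grinder scene [ 456.6 -143.5] yaw 2.3 rms 0.5 [0.68]
tissue_grinder scene [ 456.6 -143.5] yaw 2.3 rms 0.5 [0.68]
tall_vial top [ 450.2 -201.2] yaw 353.5 rms 0.9 [0.7]
tall_vial scene [ 453.  -201.3] yaw -136.9 rms 1.1 [0.67]
tall_vial top+scene [ 451.7 -201.4] yaw -51.5 rms 1.1 [0.7  0.67]
label_carton scene no mask
label_carton top [691.6 138.8] yaw 4.9 rms 2.1 [0.95]
label_carton top [691.6 138.8] yaw 4.9 rms 2.1 [0.95]
small_vial top [586.7 240.6] yaw 443.9 rms 0.4 [0.56]
small_vial scene [590.2 241.8] yaw 163.0 rms 1.2 [0.5]
small_vial top+scene [587.6 240.5] yaw 50.3 rms 1.1 [0.56 0.5 ]
```

View pics/s9.png

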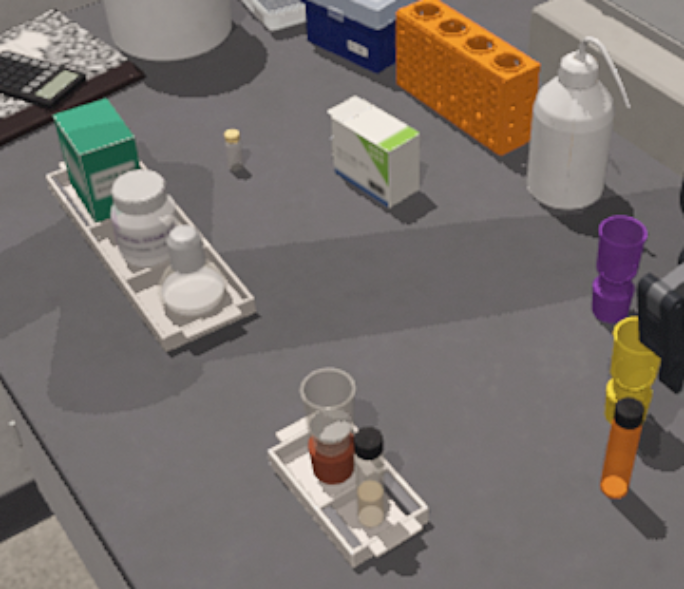

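View pics/t9.png

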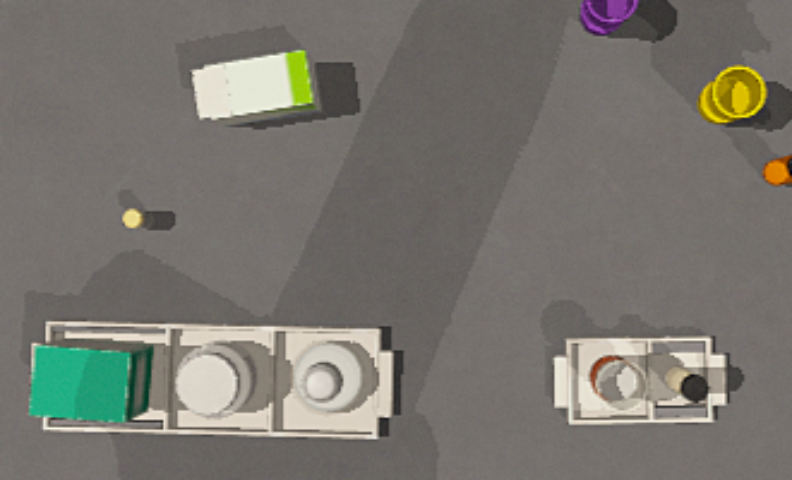

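Both views show all five items upright in their bays. The label carton (250,85 in the top crop) and small vial (132,218) have not moved. Handing in.

```bash
python3 -c "
from h import *
st();print(bot.job_done())"
```

```text
44.63 [ 604.9 -352.4  202.4] [179.9   0.2  90.6] q [-30.  27.  33.  96.  -0.  59.] op 0.0512 F [0.8 0.  0.3]
the job is handed in; nothing more can be done
None
```

Both kits are made up and the job is handed in at 44.6 s of the 112 s allowed. I placed things in the order asked: carton, jar and lamp in the long tray, then grinder and tall vial in the short tray.

**Final positions:** In the last pictures all five stand upright in their own bays. Fitted positions are mostly within about 4 mm of the bay centres and well inside the walls. The carton is lined up with the tray. The label carton and small vial are where they were, to within about 2 mm.

**Checks that failed or disagreed:**
- **Cameras:** the top and scene cameras differ by about 2–5 mm throughout, more than the 2 mm calibration figure but small against the bay clearances.
- **Carton:** its final scene-camera fit did not work because the jar hides part of it, so that check rests on the top camera and the picture.
- **Missed masks:** at the last check the networks found no mask for the grinder from the top or for the label carton from the scene, so each has one fit only.

**During the work:** the jar and the tall vial were first gripped too high. I released each where it stood and gripped it again lower, and neither tipped. The highest wrist force I read was 27 N, briefly, while closing on the lamp cap.

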